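# Line up the squeeze bottles by size beside the mixing bowl

### The arm

A 7-joint arm with a two-finger parallel gripper is mounted at the origin on the work surface. World frame = base frame: x ahead of the robot, y to its left, z up, the work surface at z = 0. Lengths are in m, angles in rad, forces in N, time in s.
With the tool pointing down it reaches from about 0.35 to 0.9 m from the base axis. Payload 7.2 kg.
Tool frame: the origin (TCP) lies between the finger pads; the fingertips stand ahead of it and the grasp point (between the pads) lies 3 mm ahead of it (r.tip_extent is the z of the fingertips in the tool frame, in m); z points along the fingers, y is the line along which they close (so a half turn about z gives the same grasp; the last joint's range is limited). The gripper opens to 85 mm and grips with 20 to 120 N. Pads are 22 mm wide; open, the fingers measure 114 mm over their backs; the gripper's body (76 mm by 85 mm) begins 54 mm behind the grasp point. The pads swing forward as they close: fully open they stand 13 mm farther back than shut.
Start: joints at [1.055, 0.411, -0.013, 1.596, 0.006, 1.134, -0.082], TCP at [0.271, -0.563, 0.253] pointing down, gripper open.
Joint ranges: [-2.95, 2.95], [-0.29, 1.99], [-1.47, 1.44], [0.14, 2.54], [-1.03, 4.17], [0.13, 1.85], [-2.86, 2.86]. Speed limits (rad/s): [2.39, 2.39, 3.01, 3.01, 3.14, 3.14, 3.14].

### API

Orientations are given as [roll, pitch, yaw] about the fixed x, y, z axes, in that order (R = Rz(yaw) Ry(pitch) Rx(roll)).
In Python, from workcell import monitor, eyes, order, r gives the robot as it stands.
- The arm moves only by the tool arm_command, never from a script. Its argument "steps" is a list of rows, each an object of numbers: "grip": the opening, from 0 (shut) to 1 (fully open); "x", "y", "z": the shift along the tool's x, y, z in cm; "rx", "ry", "rz": the turn, a rotation vector about the tool's x, y, z in degrees. In form: [{"grip": .., "x": .., "y": .., "z": .., "rx": .., "ry": .., "rz": ..}, ...]. A call has 1 to 20 rows; each row is the pose to reach, as a shift and turn from the pose commanded when the call began, along the tool's axes at that moment; what a row does not reach only later rows make up. A row lasts 1/12 s, in which the tool goes at most 41.7 mm and 7.16 degrees, less where a joint would pass 70% of its speed; a pose out of reach is approached as far as the arm can. A call with a gripper value outside its range is refused whole. The fingers move at their own pace and stop on an object; "newtons" is the grip in N (left out, the last holds). Time passes only in rows, so rows that repeat a pose let the fingers close. It gives the time, the measured TCP pose, the force, the opening and the grip force at its end, in the units of the state.
- monitor.get_obs(): the state, without advancing time (a new reading comes with each control period).
- eyes.read_camera(name): name is "scene" or "top"; returns a dict with "pixels" (480x640x3 uint8, blue, green, red), "intrinsics" (3x3 intrinsics, pixels), "camera_from_world" (4x4, takes a point from world to camera coordinates). Camera axes: x right, y up, looking along -z (the intrinsics and any distortion apply to the point x, -y, -z); pixel columns grow to the right and rows downward; lengths in m; the calibration is good to about 2 mm. A picture is of the moment at which its call begins. There is no depth.
- order.close_job(): hands the job in; it is judged then, once.
The state is a dict: "t": time; "joint_pos": joint angles; "joint_velocities": joint speeds; "joint_torque": joint torques, N m; "eef_pos": TCP position; "orientation": TCP orientation; "force": force on the tool from outside, world axes, zero at the start; "moment": the same for the moment, N m; "grip_width": opening from 0.0 (shut) to 1.0 (fully open); "finger_force": force on a finger pad.
Only numpy, scipy, OpenCV 4.12 (cv2) and the standard library are available. Lean on these libraries where they do the work, as an engineer would, in place of code of your own. Each camera call takes 0.05 s, during which the arm holds its last target. There are 200 camera calls.

### The job

Stand the four squeeze bottles on the row of rubber pads in order of size, one centred upright on each pad, with the largest on the pad next to the black mixing bowl and the smallest on the pad next to the mug. Do not let any bottle fall over, and leave the bowl and the mug where they are.

Things in the scene. Friction and masses are not known exactly. Their poses are not given: they have to be found in the camera images.
- bottle_a: The smallest of four loose squeeze bottles of white plastic with grey collar and nozzle. Round straight body 40 mm in diameter, 58 mm high to its flat shoulder; collar (26 mm wide) and pointed red-tipped nozzle rise 34 mm more (92 mm in all). Starts upright on the bench (z = 0). Origin: centre of its underside; z up. Mass 0.04 to 0.08 kg.
- bottle_b: The second smallest of four loose squeeze bottles of white plastic with grey collar and nozzle. Round straight body 47 mm in diameter, 80 mm high to its flat shoulder; collar (26 mm wide) and pointed red-tipped nozzle rise 34 mm more (114 mm in all). Starts upright on the bench (z = 0). Origin: centre of its underside; z up. Mass 0.07 to 0.14 kg.
- bottle_c: The second largest of four loose squeeze bottles of white plastic with grey collar and nozzle. Round straight body 54 mm in diameter, 102 mm high to its flat shoulder; collar (26 mm wide) and pointed red-tipped nozzle rise 34 mm more (136 mm in all). Starts upright on the bench (z = 0). Origin: centre of its underside; z up. Mass 0.10 to 0.21 kg.
- bottle_d: The largest of four loose squeeze bottles of white plastic with grey collar and nozzle. Round straight body 60 mm in diameter, 124 mm high to its flat shoulder; collar (26 mm wide) and pointed red-tipped nozzle rise 34 mm more (158 mm in all). Starts upright on the bench (z = 0). Origin: centre of its underside; z up. Mass 0.15 to 0.31 kg.
- pad1: Fixed black rubber disc, 68 mm in diameter, 4 mm thick, one of four alike in a row, 75 to 90 mm apart, on a fixed flat wooden board (345 x 100 x 12 mm). Origin: centre of its underside (z = 12 mm); top face at z = 16 mm. y axis along the row. The pad at the row's left (+y) end.
- pad2: Fixed black rubber disc, 68 mm in diameter, 4 mm thick, one of four alike in a row, 75 to 90 mm apart, on a fixed flat wooden board (345 x 100 x 12 mm). Origin: centre of its underside (z = 12 mm); top face at z = 16 mm. y axis along the row. Second pad from the left (+y) end.
- pad3: Fixed black rubber disc, 68 mm in diameter, 4 mm thick, one of four alike in a row, 75 to 90 mm apart, on a fixed flat wooden board (345 x 100 x 12 mm). Origin: centre of its underside (z = 12 mm); top face at z = 16 mm. y axis along the row. Third pad from the left (+y) end.
- pad4: Fixed black rubber disc, 68 mm in diameter, 4 mm thick, one of four alike in a row, 75 to 90 mm apart, on a fixed flat wooden board (345 x 100 x 12 mm). Origin: centre of its underside (z = 12 mm); top face at z = 16 mm. y axis along the row. The pad at the row's right (-y) end.
- bowl: Black plastic mixing bowl, 132 mm across the rim, 66 mm high, loose on the bench just beyond one end of the row of pads (either end, about 130 mm from the nearest pad's centre). Origin: centre of its underside. It shows which end of the row takes the largest bottle; it stays where it is.
- mug: White coffee mug, 78 mm in diameter and 90 mm high with a side handle, loose on the bench just beyond the other end of the row (about 130 mm from the nearest pad's centre). Origin: centre of its underside. It stays where it is.
Not all that is in view belongs to the job. What is shaped like the bottle_c but orange, purple or turquoise is not meant.

How it is judged:
At the end, for the whole second after the job is handed in: Each bottle stands upright (within 0.1 rad) and at rest on its own pad, centred within 13 mm, released; counted from the bowl's end of the row to the mug's the order is largest, second largest, second smallest, smallest; bowl and mug are within 20 mm of where they began (((horizontal distance between bowl and pad1 below 0.2 m and horizontal distance between mug and pad4 below 0.2 m and horizontal distance between bottle_d and pad1 below 0.013 m and horizontal distance between bottle_c and pad2 below 0.013 m and horizontal distance between bottle_b and pad3 below 0.013 m and horizontal distance between bottle_a and pad4 below 0.013 m) or (horizontal distance between bowl and pad4 below 0.2 m and horizontal distance between mug and pad1 below 0.2 m and horizontal distance between bottle_a and pad1 below 0.013 m and horizontal distance between bottle_b and pad2 below 0.013 m and horizontal distance between bottle_c and pad3 below 0.013 m and horizontal distance between bottle_d and pad4 below 0.013 m)) and angle between each of bottle_a, bottle_b, bottle_c, bottle_d's own z axis and vertical below 0.1 rad and height (world z) of bottle_a between 0.011 and 0.022 m and linear speed of each of bottle_a, bottle_b, bottle_c, bottle_d below 0.02 m/s and angular speed of each of bottle_a, bottle_b, bottle_c, bottle_d below 0.2 rad/s and height (world z) of bottle_b between 0.011 and 0.022 m and height (world z) of bottle_c between 0.011 and 0.022 m and height (world z) of bottle_d between 0.011 and 0.022 m and distance of each of bowl, mug from where it was at the start of the episode below 0.02 m); the robot touches nothing.
It fails at once if a bottle is tipped over (angle between any of bottle_a, bottle_b, bottle_c, bottle_d's own z axis and vertical above 0.7 rad).
It fails at once if the bowl is pushed from its place (distance of bowl from where it was at the start of the episode above 0.03 m).
It fails at once if the mug is pushed from its place (distance of mug from where it was at the start of the episode above 0.03 m).
It also fails if it takes over 112 s, if anything falls off the work surface, if the arm or the gripper's body presses on something with over 40 N, if the wrist force passes 120 N, or if a joint passes its speed limit or range.

## Working session

There is one attempt and no reset: what is moved stays moved. The work goes in short steps, Python scripts to look and compute and a tool call to move; the robot and the scene stay as the last step left them, time stands still between calls to the robot, and variables do not carry over. Pictures are saved under pics/ and viewed, at most 14 in all, crops included, and the job is handed in when it is done.

Besides the shell and the picture viewer there is one more tool, called after "Call:" in YAML: its name, and indented under it one key for each argument. arm_command: Moves the arm, as the interface text tells. Its arguments: {"type":"object","properties":{"steps":{"type":"array","items":{"type":"object","properties":{"grip":{"type":"number"},"x":{"type":"number"},"y":{"type":"number"},"z":{"type":"number"},"rx":{"type":"number"},"ry":{"type":"number"},"rz":{"type":"number"}}}},"newtons":{"type":"number"}},"required":["steps"]}

```bash
mkdir -p pics; cat > h.py <<'E'
import numpy as np, cv2
from workcell import monitor, eyes, order, r
def cam(n):
    c=eyes.read_camera(n); return c['pixels'],np.array(c['intrinsics']),np.array(c['camera_from_world']),c
def ray(K,T,u,v):
    d=np.linalg.inv(K)@[u,v,1]; d=np.array([d[0],-d[1],-d[2]])
    R=T[:3,:3]; return -R.T@T[:3,3], R.T@d
def onz(K,T,u,v,z):
    o,d=ray(K,T,u,v); return o+d*(z-o[2])/d[2]
def proj(K,T,p):
    q=T[:3,:3]@p+T[:3,3]; w=K@[q[0],-q[1],-q[2]]; return w[:2]/w[2]
E
python3 - <<'E'
from h import *
for n in('top','scene'):
    p,K,T,c=cam(n); cv2.imwrite(f'pics/{n}0.png',p); print(n,[k for k in c],K.tolist(),ray(K,T,320,240))
print(monitor.get_obs(),r.tip_extent)
E
```

```text
top ['pixels', 'intrinsics', 'camera_from_world'] [[525.9676156152522, 0.0, 321.62334268825305], [0.0, 525.9676156152522, 241.25119522729202], [0.0, 0.0, 1.0]] (array([0.45684967, 0.02706921, 1.17183062]), array([ 0.0624537 ,  0.0042797 , -0.99804629]))
scene ['pixels', 'intrinsics', 'camera_from_world'] [[517.1795678738963, 0.0, 323.07238181201734], [0.0, 517.1795678738963, 237.72448108060297], [0.0, 0.0, 1.0]] (array([0.77445785, 0.39772639, 0.7974059 ]), array([-0.262278  , -0.43372304, -0.86206103]))
{'t': 0.1, 'joint_pos': array([ 1.05481656,  0.411819  , -0.01274173,  1.59694515,  0.00561156,
        1.13434506, -0.08218635]), 'joint_velocities': array([-3.65161662e-04, -8.35440919e-04,  1.47621156e-03, -4.30726714e-04,
       -2.85561664e-05,  1.31402923e-03,  2.74551328e-04]), 'joint_torque': array([ 4.03981583e-03, -6.01825690e+01,  6.85140174e-01, -3.00088513e+01,
        1.41087407e-02,  6.31991177e-03,  5.51883488e-05]), 'eef_pos': array([ 0.27040034, -0.56301096,  0.25254379]), 'orientation': array([-3.14011547e+00,  1.03506651e-04,  4.47849759e-01]), 'force': array([ 1.00024568, -0.18795705, -0.19640959]), 'moment': array([ 0.00045047, -0.02091793,  0.05627623]), 'finger_force': 0.0, 'grip_width': 0.9990210909961362} 0.022
```

View pics/top0.png

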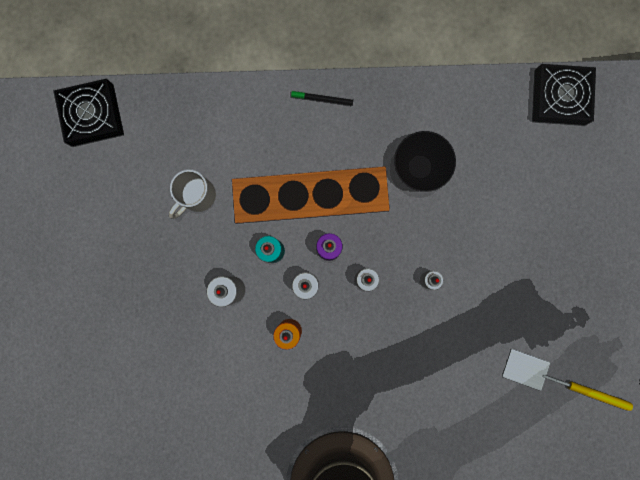

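View pics/scene0.png

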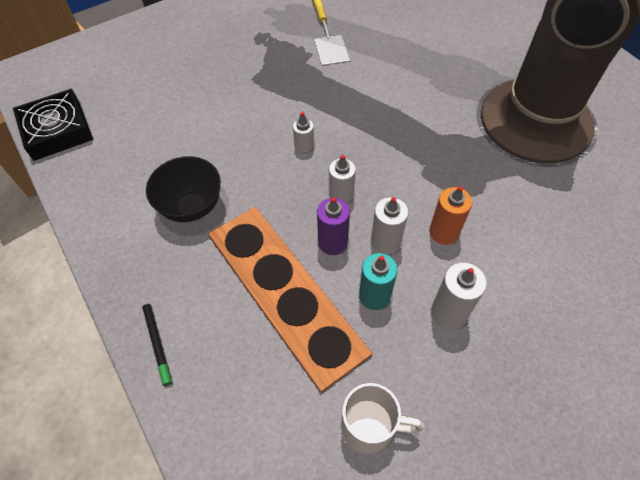

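Top view: the mug is at (188,188) on the row's left end and the black bowl at (425,160) on the right (-y) end. The white bottles are d (221,291), c (305,285), b (368,280) and a (434,280), so d goes to pad4, c to pad3, b to pad2 and a to pad1. The scene view agrees; the teal, purple and orange bottles are distractors.

```bash
cat >> h.py <<'E'
def tri(rays):
    A=np.zeros((3,3));b=np.zeros(3)
    for o,d in rays:
        d=d/np.linalg.norm(d);P=np.eye(3)-np.outer(d,d);A+=P;b+=P@o
    p=np.linalg.solve(A,b); res=[np.linalg.norm((np.eye(3)-np.outer(d,d)/(d@d))@(p-o)) for o,d in rays]
    return p,max(res)
def reds(img):
    h=cv2.cvtColor(img,cv2.COLOR_BGR2HSV); m=(((h[...,0]<6)|(h[...,0]>172))&(h[...,1]>150)&(h[...,2]>60)).astype(np.uint8)
    n,_,s,c=cv2.connectedComponentsWithStats(m); return [(c[i],s[i,4]) for i in range(1,n) if s[i,4]>3]
def pads(img,box):
    x0,y0,x1,y1=box; h=cv2.cvtColor(img,cv2.COLOR_BGR2HSV)[y0:y1,x0:x1]
    wood=((h[...,0]>5)&(h[...,0]<20)&(h[...,1]>120)&(h[...,2]>80)).astype(np.uint8)
    cs,hi=cv2.findContours(wood,cv2.RETR_CCOMP,cv2.CHAIN_APPROX_NONE); out=[]
    for c,k in zip(cs,hi[0]):
        if k[3]>=0 and cv2.contourArea(c)>300:
            e=cv2.fitEllipse(c); out.append((e[0][0]+x0,e[0][1]+y0,e[1]))
    return out
E
python3 - <<'E'
from h import *
t,Kt,Tt,_=cam('top'); s,Ks,Ts,_=cam('scene')
rt=reds(t); rs=reds(s)
print([(c.round(1).tolist(),a) for c,a in rt]);print([(c.round(1).tolist(),a) for c,a in rs])
for ct,_ in rt:
    for cs,_ in rs:
        p,e=tri([ray(Kt,Tt,*ct),ray(Ks,Ts,*cs)])
        if e<.004 and 0.05<p[2]<.2: print('tip',ct.round(),cs.round(),p.round(4),round(e,4))
pt=pads(t,(220,150,400,235)); ps=pads(s,(200,195,380,400))
for a in sorted(pt):
    for b in ps:
        p,e=tri([ray(Kt,Tt,*a[:2]),ray(Ks,Ts,*b[:2])])
        if e<.006 and abs(p[2])<.05: print('pad',np.round(a[:2],1),p.round(4),round(e,4),'onz',onz(Kt,Tt,*a[:2],.016).round(4),onz(Ks,Ts,*b[:2],.016).round(4),a[2],b[2])
# shoulder discs in top view
h=cv2.cvtColor(t,cv2.COLOR_BGR2HSV)
for n,u,v,H in(('d',221,291,.124),('c',305,285,.102),('b',368,280,.08),('a',434,280,.058)):
    m=np.zeros((480,640),np.uint8); m[v-20:v+20,u-20:u+20]=((h[...,1]<40)&(h[...,2]>165))[v-20:v+20,u-20:u+20]
    c=max(cv2.findContours(m,0,1)[0],key=cv2.contourArea); e=cv2.minEnclosingCircle(c)
    print(n,e,onz(Kt,Tt,*e[0],H).round(4))
E
```

```text
[([329.5, 245.0], np.int32(16)), ([266.0, 247.5], np.int32(16)), ([368.7, 279.5], np.int32(14)), ([436.8, 280.2], np.int32(13)), ([304.4, 285.6], np.int32(15)), ([218.3, 291.5], np.int32(14)), ([285.0, 337.5], np.int32(16))]
[([302.0, 113.8], np.int32(10)), ([342.5, 156.7], np.int32(14)), ([459.5, 188.4], np.int32(19)), ([393.3, 199.3], np.int32(15)), ([333.2, 199.5], np.int32(18)), ([381.2, 258.2], np.int32(19)), ([470.2, 270.5], np.int32(18))]
tip [330. 245.] [333. 200.] [0.5128 0.012  0.1295] 0.0016
tip [266. 248.] [381. 258.] [0.5115 0.1379 0.1294] 0.0018
tip [369. 280.] [342. 157.] [ 0.4423 -0.0655  0.1085] 0.0018
tip [437. 280.] [302. 114.] [ 0.4369 -0.2075  0.0856] 0.002
tip [304. 286.] [393. 199.] [0.434  0.0637 0.1299] 0.0017
tip [218. 292.] [470. 270.] [0.4275 0.2299 0.1504] 0.0015
tip [285. 338.] [460. 188.] [0.3335 0.1043 0.1298] 0.0018
pad [254.2 199.1] [0.6265 0.1746 0.0089] 0.002 onz [0.6239 0.175  0.016 ] [0.6294 0.1754 0.016 ] (30.88336944580078, 31.426311492919922) (42.208770751953125, 43.197593688964844)
pad [292.8 195.2] [0.633  0.0887 0.0097] 0.0021 onz [0.6303 0.0896 0.016 ] [0.6358 0.0898 0.016 ] (30.84712028503418, 31.649568557739258) (38.83080291748047, 41.377140045166016)
pad [327.4 193.2] [0.6352 0.0115 0.0101] 0.0021 onz [0.6325 0.0127 0.016 ] [0.6379 0.0131 0.016 ] (30.774526596069336, 31.36195945739746) (36.02180099487305, 39.79620361328125)
pad [363.8 187. ] [ 0.6466 -0.0698  0.0109] 0.0022 onz [ 0.6439 -0.0682  0.016 ] [ 0.6493 -0.0682  0.016 ] (30.7149658203125, 31.629262924194336) (33.394100189208984, 38.99891662597656)
d ((221.15370178222656, 291.0914306640625), 14.18730640411377) [0.4263 0.2306 0.124 ]
c ((304.9339599609375, 285.3302001953125), 12.357978820800781) [0.4326 0.0648 0.102 ]
b ((367.637939453125, 279.2701110839844), 10.365680694580078) [ 0.441  -0.0646  0.08  ]
a ((433.5, 280.0), 8.558721542358398) [ 0.4352 -0.2053  0.058 ]
```

Both views read about 6 mm low in z (a known calibration bias), but the xy values agree. I'll start with bottle a, moving above it and turning the yaw to 90° so the fingers close along x.

Call:
arm_command:
  steps:
    - {"grip":1,"x":3,"y":-2.5,"z":0.5,"rz":-6}
    - {"x":6,"y":-5,"z":1,"rz":-12}
    - {"x":9,"y":-7.5,"z":1.5,"rz":-18}
    - {"x":12,"y":-10,"z":2,"rz":-24}
    - {"x":15,"y":-12.5,"z":2.5,"rz":-30}
    - {"x":18,"y":-15,"z":3,"rz":-36}
    - {"x":21,"y":-17.5,"z":3.5,"rz":-43}
    - {"x":24,"y":-20,"z":4,"rz":-50}
    - {"x":27,"y":-22.5,"z":4.5,"rz":-57}
    - {"x":29,"y":-24,"z":5,"rz":-62}
    - {"x":30.4,"y":-25,"z":5.2,"rz":-64.3}
    - {"x":30.4,"y":-25,"z":5.2,"rz":-64.3}
    - {"x":30.4,"y":-25,"z":5.2,"rz":-64.3}
    - {"x":30.4,"y":-25,"z":5.2,"rz":-64.3}

```text
schema error: expected keys grip, x, y, z, rx, ry, rz
```

Call:
arm_command:
  steps:
    - {"grip":1,"x":3,"y":-2.5,"z":0.5,"rx":0,"ry":0,"rz":-6}
    - {"grip":1,"x":6,"y":-5,"z":1,"rx":0,"ry":0,"rz":-12}
    - {"grip":1,"x":9,"y":-7.5,"z":1.5,"rx":0,"ry":0,"rz":-18}
    - {"grip":1,"x":12,"y":-10,"z":2,"rx":0,"ry":0,"rz":-24}
    - {"grip":1,"x":15,"y":-12.5,"z":2.5,"rx":0,"ry":0,"rz":-30}
    - {"grip":1,"x":18,"y":-15,"z":3,"rx":0,"ry":0,"rz":-36}
    - {"grip":1,"x":21,"y":-17.5,"z":3.5,"rx":0,"ry":0,"rz":-43}
    - {"grip":1,"x":24,"y":-20,"z":4,"rx":0,"ry":0,"rz":-50}
    - {"grip":1,"x":27,"y":-22.5,"z":4.5,"rx":0,"ry":0,"rz":-57}
    - {"grip":1,"x":29,"y":-24,"z":5,"rx":0,"ry":0,"rz":-62}
    - {"grip":1,"x":30.4,"y":-25,"z":5.2,"rx":0,"ry":0,"rz":-64.3}
    - {"grip":1,"x":30.4,"y":-25,"z":5.2,"rx":0,"ry":0,"rz":-64.3}
    - {"grip":1,"x":30.4,"y":-25,"z":5.2,"rx":0,"ry":0,"rz":-64.3}
    - {"grip":1,"x":30.4,"y":-25,"z":5.2,"rx":0,"ry":0,"rz":-64.3}

```text
t: 1.37
eef_pos: [0.4359, -0.2079, 0.2013]
orientation: [-3.141, 0.001, 1.567]
force: [0.0, -1.0, -0.0]
grip_width: 0.998
finger_force: 0.0
```

Call:
arm_command:
  newtons: 30
  steps:
    - {"grip":1,"x":0.1,"y":0,"z":3,"rx":0,"ry":0,"rz":0}
    - {"grip":1,"x":0.1,"y":0,"z":6,"rx":0,"ry":0,"rz":0}
    - {"grip":1,"x":0.1,"y":0,"z":9,"rx":0,"ry":0,"rz":0}
    - {"grip":1,"x":0.1,"y":0,"z":12,"rx":0,"ry":0,"rz":0}
    - {"grip":1,"x":0.1,"y":0,"z":14,"rx":0,"ry":0,"rz":0}
    - {"grip":1,"x":0.1,"y":0,"z":15,"rx":0,"ry":0,"rz":0}
    - {"grip":1,"x":0.1,"y":0,"z":15.3,"rx":0,"ry":0,"rz":0}
    - {"grip":1,"x":0.1,"y":0,"z":15.3,"rx":0,"ry":0,"rz":0}
    - {"grip":0.8,"x":0.1,"y":0,"z":15.3,"rx":0,"ry":0,"rz":0}
    - {"grip":0.6,"x":0.1,"y":0,"z":15.3,"rx":0,"ry":0,"rz":0}
    - {"grip":0.5,"x":0.1,"y":0,"z":15.3,"rx":0,"ry":0,"rz":0}
    - {"grip":0.4,"x":0.1,"y":0,"z":15.3,"rx":0,"ry":0,"rz":0}
    - {"grip":0.3,"x":0.1,"y":0,"z":15.3,"rx":0,"ry":0,"rz":0}
    - {"grip":0.3,"x":0.1,"y":0,"z":15.3,"rx":0,"ry":0,"rz":0}
    - {"grip":0.2,"x":0.1,"y":0,"z":15.3,"rx":0,"ry":0,"rz":0}
    - {"grip":0.2,"x":0.1,"y":0,"z":15.3,"rx":0,"ry":0,"rz":0}
    - {"grip":0.2,"x":0.1,"y":0,"z":15.3,"rx":0,"ry":0,"rz":0}

```text
t: 2.78
eef_pos: [0.4369, -0.2058, 0.0494]
orientation: [3.14, 0.001, 1.57]
force: [-1.6, -0.4, 6.5]
grip_width: 0.464
finger_force: 29.5
```

```bash
python3 - <<'E'
from h import *
o=monitor.get_obs(); print(o['eef_pos'],o['orientation'],o['force'],o['grip_width'],o['finger_force'])
s=cam('scene')[0]; cv2.imwrite('pics/s1.png',cv2.resize(s[40:240,180:480],None,fx=2,fy=2))
E
```

```text
[ 0.43692531 -0.20578881  0.04937032] [3.14013491e+00 1.09728540e-03 1.56986403e+00] [-1.55109216 -0.43642694  6.495824  ] 0.4635698586519839 29.497815370559692
```

View pics/s1.png

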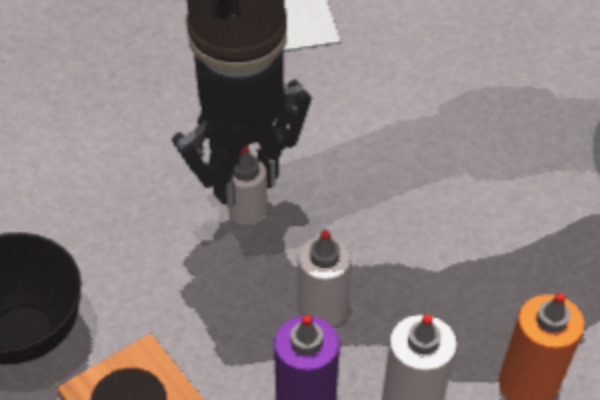

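Bottle a is gripped at 39 mm width and its tip is visible at (245,150). Next I lift it and carry it to pad1.

Call:
arm_command:
  steps:
    - {"grip":0.2,"x":0,"y":0,"z":-1,"rx":0,"ry":0,"rz":0}
    - {"grip":0.2,"x":0,"y":0,"z":-3,"rx":0,"ry":0,"rz":0}
    - {"grip":0.2,"x":0,"y":0,"z":-6,"rx":0,"ry":0,"rz":0}
    - {"grip":0.2,"x":0,"y":0,"z":-9,"rx":0,"ry":0,"rz":0}
    - {"grip":0.2,"x":0,"y":0,"z":-12,"rx":0,"ry":0,"rz":0}
    - {"grip":0.2,"x":0,"y":0,"z":-15,"rx":0,"ry":0,"rz":0}
    - {"grip":0.2,"x":1,"y":0.5,"z":-17,"rx":0,"ry":0,"rz":0}
    - {"grip":0.2,"x":3,"y":1.5,"z":-17.5,"rx":0,"ry":0,"rz":0}
    - {"grip":0.2,"x":6,"y":3,"z":-17.5,"rx":0,"ry":0,"rz":0}
    - {"grip":0.2,"x":9,"y":4.5,"z":-17.5,"rx":0,"ry":0,"rz":0}
    - {"grip":0.2,"x":12,"y":6,"z":-17.5,"rx":0,"ry":0,"rz":0}
    - {"grip":0.2,"x":15,"y":7.5,"z":-17.5,"rx":0,"ry":0,"rz":0}
    - {"grip":0.2,"x":18,"y":9,"z":-17.5,"rx":0,"ry":0,"rz":0}
    - {"grip":0.2,"x":21,"y":10.5,"z":-17.5,"rx":0,"ry":0,"rz":0}
    - {"grip":0.2,"x":24,"y":12,"z":-17.5,"rx":0,"ry":0,"rz":0}
    - {"grip":0.2,"x":27,"y":13.5,"z":-17.5,"rx":0,"ry":0,"rz":0}
    - {"grip":0.2,"x":30,"y":15,"z":-17.5,"rx":0,"ry":0,"rz":0}
    - {"grip":0.2,"x":33,"y":16.5,"z":-17.5,"rx":0,"ry":0,"rz":0}
    - {"grip":0.2,"x":36,"y":18,"z":-17.5,"rx":0,"ry":0,"rz":0}
    - {"grip":0.2,"x":37.5,"y":18.7,"z":-17.5,"rx":0,"ry":0,"rz":0}

```text
t: 4.5
eef_pos: [0.624, 0.1742, 0.2242]
orientation: [3.141, -0.003, 1.574]
force: [-0.9, -0.1, -1.1]
grip_width: 0.458
finger_force: 30.4
```

Call:
arm_command:
  steps:
    - {"grip":0.2,"x":0.5,"y":0.2,"z":0,"rx":0,"ry":0,"rz":0}
    - {"grip":0.2,"x":0.5,"y":0.2,"z":0,"rx":0,"ry":0,"rz":0}
    - {"grip":0.2,"x":0.5,"y":0.2,"z":0,"rx":0,"ry":0,"rz":0}

```text
t: 4.75
eef_pos: [0.6253, 0.1735, 0.2235]
orientation: [-3.141, 0.001, 1.57]
force: [0.2, -0.4, -1.0]
grip_width: 0.457
finger_force: 30.4
```

```bash
python3 - <<'E'
from h import *
o=monitor.get_obs(); print(o['eef_pos'],o['orientation'],o['force'],o['grip_width'],o['finger_force'])
s=cam('scene')[0]; cv2.imwrite('pics/s2.png',s)
E
```

```text
[0.62526369 0.17346389 0.22347697] [-3.14116756e+00  9.68182494e-04  1.56988121e+00] [ 0.19920586 -0.35070481 -0.97141969] 0.4574529731271782 30.407246947288513
```

View pics/s2.png

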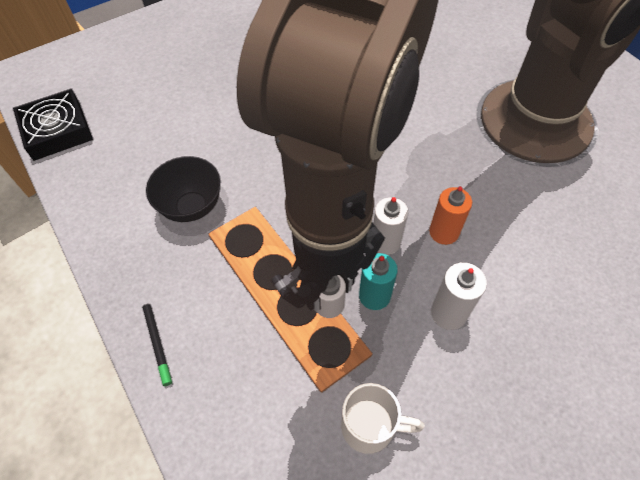

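Bottle a is held at (330,295), short of pad1 in the image because it is still high; the mug is clear. Lowering it now.

Call:
arm_command:
  steps:
    - {"grip":0.2,"x":0.1,"y":0.1,"z":2,"rx":0,"ry":0,"rz":0}
    - {"grip":0.2,"x":0.1,"y":0.1,"z":5,"rx":0,"ry":0,"rz":0}
    - {"grip":0.2,"x":0.1,"y":0.1,"z":8,"rx":0,"ry":0,"rz":0}
    - {"grip":0.2,"x":0.1,"y":0.1,"z":11,"rx":0,"ry":0,"rz":0}
    - {"grip":0.2,"x":0.1,"y":0.1,"z":13,"rx":0,"ry":0,"rz":0}
    - {"grip":0.2,"x":0.1,"y":0.1,"z":14.5,"rx":0,"ry":0,"rz":0}
    - {"grip":0.2,"x":0.1,"y":0.1,"z":15.2,"rx":0,"ry":0,"rz":0}
    - {"grip":0.2,"x":0.1,"y":0.1,"z":15.5,"rx":0,"ry":0,"rz":0}
    - {"grip":0.2,"x":0.1,"y":0.1,"z":15.7,"rx":0,"ry":0,"rz":0}
    - {"grip":0.2,"x":0.1,"y":0.1,"z":15.7,"rx":0,"ry":0,"rz":0}
    - {"grip":0.2,"x":0.1,"y":0.1,"z":15.7,"rx":0,"ry":0,"rz":0}

```text
t: 5.72
eef_pos: [0.6273, 0.1754, 0.0675]
orientation: [3.14, -0.0, 1.57]
force: [-0.5, -0.5, 0.1]
grip_width: 0.458
finger_force: 30.4
```

Call:
arm_command:
  steps:
    - {"grip":0.2,"x":0,"y":0,"z":0.1,"rx":0,"ry":0,"rz":0}
    - {"grip":0.2,"x":0,"y":0,"z":0.1,"rx":0,"ry":0,"rz":0}
    - {"grip":0.5,"x":0,"y":0,"z":0.1,"rx":0,"ry":0,"rz":0}
    - {"grip":0.6,"x":0,"y":0,"z":0.1,"rx":0,"ry":0,"rz":0}
    - {"grip":0.7,"x":0,"y":0,"z":0.1,"rx":0,"ry":0,"rz":0}
    - {"grip":0.8,"x":0,"y":0,"z":0.1,"rx":0,"ry":0,"rz":0}
    - {"grip":1,"x":0,"y":0,"z":0.1,"rx":0,"ry":0,"rz":0}
    - {"grip":1,"x":0,"y":0,"z":0.1,"rx":0,"ry":0,"rz":0}
    - {"grip":1,"x":0,"y":0,"z":0.1,"rx":0,"ry":0,"rz":0}
    - {"grip":1,"x":0,"y":0,"z":0.1,"rx":0,"ry":0,"rz":0}
    - {"grip":1,"x":0,"y":0,"z":-1,"rx":0,"ry":0,"rz":0}
    - {"grip":1,"x":0,"y":0,"z":-4,"rx":0,"ry":0,"rz":0}
    - {"grip":1,"x":0,"y":0,"z":-7,"rx":0,"ry":0,"rz":0}
    - {"grip":1,"x":0,"y":0,"z":-10,"rx":0,"ry":0,"rz":0}
    - {"grip":1,"x":0,"y":0,"z":-13,"rx":0,"ry":0,"rz":0}
    - {"grip":1,"x":0,"y":0,"z":-15,"rx":0,"ry":0,"rz":0}
    - {"grip":1,"x":-1,"y":-1,"z":-16,"rx":0,"ry":0,"rz":0}
    - {"grip":1,"x":-4,"y":-3,"z":-16,"rx":0,"ry":0,"rz":0}
    - {"grip":1,"x":-7,"y":-5.5,"z":-16,"rx":0,"ry":0,"rz":0}
    - {"grip":1,"x":-10,"y":-8,"z":-16,"rx":0,"ry":0,"rz":0}

```text
t: 7.38
eef_pos: [0.5456, 0.0749, 0.2271]
orientation: [3.141, -0.0, 1.571]
force: [-0.2, -0.2, 0.3]
grip_width: 1.0
finger_force: 0.0
```

Call:
arm_command:
  steps:
    - {"grip":1,"x":-3,"y":-2.5,"z":0,"rx":0,"ry":0,"rz":0}
    - {"grip":1,"x":-6,"y":-5,"z":0,"rx":0,"ry":0,"rz":0}
    - {"grip":1,"x":-9,"y":-7.5,"z":0,"rx":0,"ry":0,"rz":0}
    - {"grip":1,"x":-12,"y":-9.5,"z":0,"rx":0,"ry":0,"rz":0}
    - {"grip":1,"x":-13.5,"y":-10.3,"z":0,"rx":0,"ry":0,"rz":0}
    - {"grip":1,"x":-14,"y":-10.5,"z":0,"rx":0,"ry":0,"rz":0}
    - {"grip":1,"x":-14,"y":-10.5,"z":0,"rx":0,"ry":0,"rz":0}
    - {"grip":1,"x":-14,"y":-10.5,"z":0,"rx":0,"ry":0,"rz":0}

```text
t: 8.05
eef_pos: [0.4423, -0.0637, 0.227]
orientation: [3.14, -0.0, 1.57]
force: [0.2, -0.7, -0.3]
grip_width: 1.004
finger_force: 0.0
```

```bash
python3 - <<'E'
from h import *
o=monitor.get_obs(); print(o['eef_pos'],o['orientation'],o['force'],o['grip_width'],o['finger_force'])
s,Ks,Ts,_=cam('scene');t,Kt,Tt,_=cam('top')
for ct,_ in reds(t):
    for cs,_ in reds(s):
        p,e=tri([ray(Kt,Tt,*ct),ray(Ks,Ts,*cs)])
        if e<.004 and 0.05<p[2]<.2: print('tip',ct.round(),cs.round(),p.round(4),round(e,4))
cv2.imwrite('pics/s3.png',s)
E
```

```text
[ 0.44226051 -0.06365742  0.22700135] [ 3.14003771e+00 -1.96225380e-04  1.57025534e+00] [ 0.19579602 -0.71190107 -0.27193057] 1.0042863570670792 0.0
tip [248. 192.] [329. 326.] [0.6273 0.1747 0.1009] 0.0019
tip [329. 245.] [333. 200.] [0.5134 0.0125 0.1304] 0.0015
tip [266. 248.] [381. 258.] [0.5116 0.1378 0.1295] 0.0019
tip [304. 286.] [393. 200.] [0.434  0.0637 0.1295] 0.0017
tip [218. 292.] [470. 270.] [0.4275 0.2299 0.1504] 0.0015
tip [285. 338.] [460. 189.] [0.3336 0.1047 0.1294] 0.002
```

View pics/s3.png

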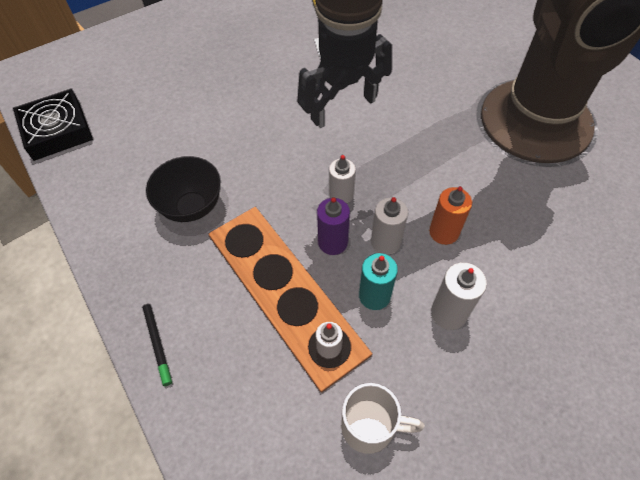

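Bottle a stands on pad1 at (329,342), within 1 mm of its centre, and its tip rose 15 mm, so the pad height checks out. Now grasping b.

Call:
arm_command:
  newtons: 40
  steps:
    - {"grip":1,"x":-0.2,"y":0,"z":2,"rx":0,"ry":0,"rz":0}
    - {"grip":1,"x":-0.2,"y":0,"z":5,"rx":0,"ry":0,"rz":0}
    - {"grip":1,"x":-0.2,"y":0,"z":8,"rx":0,"ry":0,"rz":0}
    - {"grip":1,"x":-0.2,"y":0,"z":11,"rx":0,"ry":0,"rz":0}
    - {"grip":1,"x":-0.2,"y":0,"z":14,"rx":0,"ry":0,"rz":0}
    - {"grip":1,"x":-0.2,"y":0,"z":15.4,"rx":0,"ry":0,"rz":0}
    - {"grip":1,"x":-0.2,"y":0,"z":15.7,"rx":0,"ry":0,"rz":0}
    - {"grip":1,"x":-0.2,"y":0,"z":15.7,"rx":0,"ry":0,"rz":0}
    - {"grip":0.8,"x":-0.2,"y":0,"z":15.7,"rx":0,"ry":0,"rz":0}
    - {"grip":0.7,"x":-0.2,"y":0,"z":15.7,"rx":0,"ry":0,"rz":0}
    - {"grip":0.6,"x":-0.2,"y":0,"z":15.7,"rx":0,"ry":0,"rz":0}
    - {"grip":0.5,"x":-0.2,"y":0,"z":15.7,"rx":0,"ry":0,"rz":0}
    - {"grip":0.4,"x":-0.2,"y":0,"z":15.7,"rx":0,"ry":0,"rz":0}
    - {"grip":0.3,"x":-0.2,"y":0,"z":15.7,"rx":0,"ry":0,"rz":0}
    - {"grip":0.3,"x":-0.2,"y":0,"z":15.7,"rx":0,"ry":0,"rz":0}
    - {"grip":0.3,"x":-0.2,"y":0,"z":15.7,"rx":0,"ry":0,"rz":0}
    - {"grip":0.3,"x":-0.2,"y":0,"z":15.7,"rx":0,"ry":0,"rz":0}

```text
t: 9.57
eef_pos: [0.4423, -0.0665, 0.0706]
orientation: [3.139, 0.001, 1.57]
force: [-1.4, 0.1, 5.6]
grip_width: 0.541
finger_force: 40.1
```

Call:
arm_command:
  steps:
    - {"grip":0.2,"x":0,"y":0,"z":-1,"rx":0,"ry":0,"rz":0}
    - {"grip":0.2,"x":0,"y":0,"z":-3,"rx":0,"ry":0,"rz":0}
    - {"grip":0.2,"x":0,"y":0,"z":-6,"rx":0,"ry":0,"rz":0}
    - {"grip":0.2,"x":0,"y":0,"z":-9,"rx":0,"ry":0,"rz":0}
    - {"grip":0.2,"x":0,"y":0,"z":-12,"rx":0,"ry":0,"rz":0}
    - {"grip":0.2,"x":0,"y":0,"z":-15,"rx":0,"ry":0,"rz":0}
    - {"grip":0.2,"x":0,"y":0,"z":-17,"rx":0,"ry":0,"rz":0}
    - {"grip":0.2,"x":1.5,"y":2,"z":-17,"rx":0,"ry":0,"rz":0}
    - {"grip":0.2,"x":3.5,"y":4.5,"z":-17,"rx":0,"ry":0,"rz":0}
    - {"grip":0.2,"x":5.5,"y":7,"z":-17,"rx":0,"ry":0,"rz":0}
    - {"grip":0.2,"x":7.5,"y":9.5,"z":-17,"rx":0,"ry":0,"rz":0}
    - {"grip":0.2,"x":9.5,"y":12,"z":-17,"rx":0,"ry":0,"rz":0}
    - {"grip":0.2,"x":11.5,"y":14.5,"z":-17,"rx":0,"ry":0,"rz":0}
    - {"grip":0.2,"x":13.5,"y":17,"z":-17,"rx":0,"ry":0,"rz":0}
    - {"grip":0.2,"x":15,"y":18.7,"z":-17,"rx":0,"ry":0,"rz":0}
    - {"grip":0.2,"x":15.4,"y":19.1,"z":-17,"rx":0,"ry":0,"rz":0}
    - {"grip":0.2,"x":15.4,"y":19.1,"z":-17,"rx":0,"ry":0,"rz":0}
    - {"grip":0.2,"x":15.4,"y":19.1,"z":-17,"rx":0,"ry":0,"rz":0}

```text
t: 11.07
eef_pos: [0.6319, 0.087, 0.2395]
orientation: [-3.141, 0.0, 1.57]
force: [-0.2, 0.2, -1.6]
grip_width: 0.539
finger_force: 41.5
```

Call:
arm_command:
  steps:
    - {"grip":0.2,"x":0.1,"y":0.1,"z":2,"rx":0,"ry":0,"rz":0}
    - {"grip":0.2,"x":0.1,"y":0.1,"z":5,"rx":0,"ry":0,"rz":0}
    - {"grip":0.2,"x":0.1,"y":0.1,"z":8,"rx":0,"ry":0,"rz":0}
    - {"grip":0.2,"x":0.1,"y":0.1,"z":11,"rx":0,"ry":0,"rz":0}
    - {"grip":0.2,"x":0.1,"y":0.1,"z":13,"rx":0,"ry":0,"rz":0}
    - {"grip":0.2,"x":0.1,"y":0.1,"z":14.3,"rx":0,"ry":0,"rz":0}
    - {"grip":0.2,"x":0.1,"y":0.1,"z":14.9,"rx":0,"ry":0,"rz":0}
    - {"grip":0.2,"x":0.1,"y":0.1,"z":15.2,"rx":0,"ry":0,"rz":0}
    - {"grip":0.2,"x":0.1,"y":0.1,"z":15.2,"rx":0,"ry":0,"rz":0}
    - {"grip":0.2,"x":0.1,"y":0.1,"z":15.2,"rx":0,"ry":0,"rz":0}

```text
t: 11.9
eef_pos: [0.6344, 0.0885, 0.0888]
orientation: [3.14, -0.0, 1.57]
force: [-1.3, -0.0, -1.7]
grip_width: 0.54
finger_force: 41.5
```

Call:
arm_command:
  steps:
    - {"grip":0.2,"x":0,"y":0,"z":0.2,"rx":0,"ry":0,"rz":0}
    - {"grip":0.2,"x":0,"y":0,"z":0.2,"rx":0,"ry":0,"rz":0}
    - {"grip":0.6,"x":0,"y":0,"z":0.2,"rx":0,"ry":0,"rz":0}
    - {"grip":0.7,"x":0,"y":0,"z":0.2,"rx":0,"ry":0,"rz":0}
    - {"grip":0.8,"x":0,"y":0,"z":0.2,"rx":0,"ry":0,"rz":0}
    - {"grip":1,"x":0,"y":0,"z":0.2,"rx":0,"ry":0,"rz":0}
    - {"grip":1,"x":0,"y":0,"z":0.2,"rx":0,"ry":0,"rz":0}
    - {"grip":1,"x":0,"y":0,"z":0.2,"rx":0,"ry":0,"rz":0}
    - {"grip":1,"x":0,"y":0,"z":0.2,"rx":0,"ry":0,"rz":0}
    - {"grip":1,"x":0,"y":0,"z":-1,"rx":0,"ry":0,"rz":0}
    - {"grip":1,"x":0,"y":0,"z":-4,"rx":0,"ry":0,"rz":0}
    - {"grip":1,"x":0,"y":0,"z":-7,"rx":0,"ry":0,"rz":0}
    - {"grip":1,"x":0,"y":0,"z":-10,"rx":0,"ry":0,"rz":0}
    - {"grip":1,"x":0,"y":0,"z":-13,"rx":0,"ry":0,"rz":0}
    - {"grip":1,"x":0,"y":0,"z":-15,"rx":0,"ry":0,"rz":0}
    - {"grip":1,"x":-0.3,"y":-2,"z":-15.7,"rx":0,"ry":0,"rz":0}
    - {"grip":1,"x":-0.7,"y":-5,"z":-15.7,"rx":0,"ry":0,"rz":0}
    - {"grip":1,"x":-1.1,"y":-8.5,"z":-15.7,"rx":0,"ry":0,"rz":0}
    - {"grip":1,"x":-1.6,"y":-12,"z":-15.7,"rx":0,"ry":0,"rz":0}
    - {"grip":1,"x":-2,"y":-15,"z":-15.7,"rx":0,"ry":0,"rz":0}

```text
t: 13.57
eef_pos: [0.4813, 0.0684, 0.2449]
orientation: [3.141, 0.001, 1.57]
force: [-0.3, 0.2, 1.4]
grip_width: 1.002
finger_force: 0.0
```

Call:
arm_command:
  steps:
    - {"grip":1,"x":-0.3,"y":-2.5,"z":0,"rx":0,"ry":0,"rz":0}
    - {"grip":1,"x":-0.5,"y":-4.5,"z":0,"rx":0,"ry":0,"rz":0}
    - {"grip":1,"x":-0.5,"y":-5,"z":0,"rx":0,"ry":0,"rz":0}
    - {"grip":1,"x":-0.5,"y":-5,"z":0,"rx":0,"ry":0,"rz":0}
    - {"grip":1,"x":-0.5,"y":-5,"z":0,"rx":0,"ry":0,"rz":0}

```text
t: 13.98
eef_pos: [0.4346, 0.0637, 0.2452]
orientation: [3.139, 0.0, 1.57]
force: [0.4, -0.4, 0.1]
grip_width: 1.003
finger_force: 0.0
```

```bash
python3 - <<'E'
from h import *
s,Ks,Ts,_=cam('scene');t,Kt,Tt,_=cam('top')
for ct,_ in reds(t):
    for cs,_ in reds(s):
        p,e=tri([ray(Kt,Tt,*ct),ray(Ks,Ts,*cs)])
        if e<.004 and 0.05<p[2]<.2: print('tip',ct.round(),cs.round(),p.round(4),round(e,4))
cv2.imwrite('pics/s4.png',s)
E
```

```text
tip [289. 186.] [292. 277.] [0.6351 0.0904 0.1243] 0.0016
tip [248. 192.] [329. 326.] [0.6272 0.1749 0.1007] 0.002
tip [329. 245.] [333. 200.] [0.5131 0.0122 0.1297] 0.0016
tip [266. 248.] [381. 258.] [0.5117 0.1382 0.1302] 0.0021
tip [218. 292.] [470. 270.] [0.4275 0.2299 0.1504] 0.0015
```

View pics/s4.png

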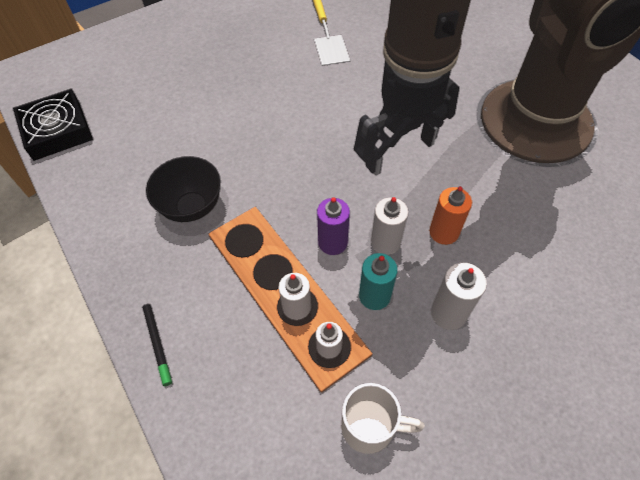

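Bottle b is on pad2 at (295,300), about 3 mm off centre. Now c; purple and teal leave room for the fingers.

Call:
arm_command:
  newtons: 50
  steps:
    - {"grip":1,"x":0,"y":0,"z":2,"rx":0,"ry":0,"rz":0}
    - {"grip":1,"x":0,"y":0,"z":5,"rx":0,"ry":0,"rz":0}
    - {"grip":1,"x":0,"y":0,"z":8,"rx":0,"ry":0,"rz":0}
    - {"grip":1,"x":0,"y":0,"z":11,"rx":0,"ry":0,"rz":0}
    - {"grip":1,"x":0,"y":0,"z":13.5,"rx":0,"ry":0,"rz":0}
    - {"grip":1,"x":0,"y":0,"z":15,"rx":0,"ry":0,"rz":0}
    - {"grip":1,"x":0,"y":0,"z":15.3,"rx":0,"ry":0,"rz":0}
    - {"grip":1,"x":0,"y":0,"z":15.3,"rx":0,"ry":0,"rz":0}
    - {"grip":0.8,"x":0,"y":0,"z":15.3,"rx":0,"ry":0,"rz":0}
    - {"grip":0.7,"x":0,"y":0,"z":15.3,"rx":0,"ry":0,"rz":0}
    - {"grip":0.6,"x":0,"y":0,"z":15.3,"rx":0,"ry":0,"rz":0}
    - {"grip":0.5,"x":0,"y":0,"z":15.3,"rx":0,"ry":0,"rz":0}
    - {"grip":0.4,"x":0,"y":0,"z":15.3,"rx":0,"ry":0,"rz":0}
    - {"grip":0.3,"x":0,"y":0,"z":15.3,"rx":0,"ry":0,"rz":0}
    - {"grip":0.3,"x":0,"y":0,"z":15.3,"rx":0,"ry":0,"rz":0}
    - {"grip":0.3,"x":0,"y":0,"z":15.3,"rx":0,"ry":0,"rz":0}

```text
t: 15.42
eef_pos: [0.4345, 0.0637, 0.0926]
orientation: [3.139, 0.0, 1.57]
force: [-1.6, 0.9, 6.3]
grip_width: 0.618
finger_force: 51.4
```

Call:
arm_command:
  steps:
    - {"grip":0.2,"x":0,"y":0,"z":-1,"rx":0,"ry":0,"rz":0}
    - {"grip":0.2,"x":0,"y":0,"z":-3,"rx":0,"ry":0,"rz":0}
    - {"grip":0.2,"x":0,"y":0,"z":-6,"rx":0,"ry":0,"rz":0}
    - {"grip":0.2,"x":0,"y":0,"z":-9,"rx":0,"ry":0,"rz":0}
    - {"grip":0.2,"x":0,"y":0,"z":-12,"rx":0,"ry":0,"rz":0}
    - {"grip":0.2,"x":0,"y":0,"z":-15,"rx":0,"ry":0,"rz":0}
    - {"grip":0.2,"x":0,"y":0,"z":-17,"rx":0,"ry":0,"rz":0}
    - {"grip":0.2,"x":-0.5,"y":2,"z":-17,"rx":0,"ry":0,"rz":0}
    - {"grip":0.2,"x":-1.2,"y":4.5,"z":-17,"rx":0,"ry":0,"rz":0}
    - {"grip":0.2,"x":-2,"y":7.5,"z":-17,"rx":0,"ry":0,"rz":0}
    - {"grip":0.2,"x":-2.7,"y":10.5,"z":-17,"rx":0,"ry":0,"rz":0}
    - {"grip":0.2,"x":-3.5,"y":13.5,"z":-17,"rx":0,"ry":0,"rz":0}
    - {"grip":0.2,"x":-4.2,"y":16.5,"z":-17,"rx":0,"ry":0,"rz":0}
    - {"grip":0.2,"x":-4.9,"y":19,"z":-17,"rx":0,"ry":0,"rz":0}
    - {"grip":0.2,"x":-5.2,"y":20,"z":-17,"rx":0,"ry":0,"rz":0}
    - {"grip":0.2,"x":-5.2,"y":20.1,"z":-17,"rx":0,"ry":0,"rz":0}
    - {"grip":0.2,"x":-5.2,"y":20.1,"z":-17,"rx":0,"ry":0,"rz":0}
    - {"grip":0.2,"x":-5.2,"y":20.1,"z":-17,"rx":0,"ry":0,"rz":0}

```text
t: 16.92
eef_pos: [0.6336, 0.012, 0.2618]
orientation: [-3.141, -0.0, 1.571]
force: [-0.6, -0.7, -1.4]
grip_width: 0.619
finger_force: 53.1
```

Target TCP z is about 0.0926 + 0.0165 = 0.109.

Call:
arm_command:
  steps:
    - {"grip":0.2,"x":0,"y":0.1,"z":2,"rx":0,"ry":0,"rz":0}
    - {"grip":0.2,"x":0,"y":0.1,"z":5,"rx":0,"ry":0,"rz":0}
    - {"grip":0.2,"x":0,"y":0.1,"z":8,"rx":0,"ry":0,"rz":0}
    - {"grip":0.2,"x":0,"y":0.1,"z":11,"rx":0,"ry":0,"rz":0}
    - {"grip":0.2,"x":0,"y":0.1,"z":13,"rx":0,"ry":0,"rz":0}
    - {"grip":0.2,"x":0,"y":0.1,"z":14.3,"rx":0,"ry":0,"rz":0}
    - {"grip":0.2,"x":0,"y":0.1,"z":14.9,"rx":0,"ry":0,"rz":0}
    - {"grip":0.2,"x":0,"y":0.1,"z":15.2,"rx":0,"ry":0,"rz":0}
    - {"grip":0.2,"x":0,"y":0.1,"z":15.3,"rx":0,"ry":0,"rz":0}
    - {"grip":0.2,"x":0,"y":0.1,"z":15.3,"rx":0,"ry":0,"rz":0}
    - {"grip":0.2,"x":0,"y":0.1,"z":15.3,"rx":0,"ry":0,"rz":0}

```text
t: 17.83
eef_pos: [0.6363, 0.0116, 0.1097]
orientation: [3.139, -0.0, 1.57]
force: [-0.6, -0.0, -0.8]
grip_width: 0.621
finger_force: 53.0
```

Call:
arm_command:
  steps:
    - {"grip":0.2,"x":0,"y":0,"z":0.1,"rx":0,"ry":0,"rz":0}
    - {"grip":0.2,"x":0,"y":0,"z":0.1,"rx":0,"ry":0,"rz":0}
    - {"grip":0.7,"x":0,"y":0,"z":0.1,"rx":0,"ry":0,"rz":0}
    - {"grip":0.8,"x":0,"y":0,"z":0.1,"rx":0,"ry":0,"rz":0}
    - {"grip":0.9,"x":0,"y":0,"z":0.1,"rx":0,"ry":0,"rz":0}
    - {"grip":1,"x":0,"y":0,"z":0.1,"rx":0,"ry":0,"rz":0}
    - {"grip":1,"x":0,"y":0,"z":0.1,"rx":0,"ry":0,"rz":0}
    - {"grip":1,"x":0,"y":0,"z":0.1,"rx":0,"ry":0,"rz":0}
    - {"grip":1,"x":0,"y":0,"z":0.1,"rx":0,"ry":0,"rz":0}
    - {"grip":1,"x":0,"y":0,"z":-1,"rx":0,"ry":0,"rz":0}
    - {"grip":1,"x":0,"y":0,"z":-4,"rx":0,"ry":0,"rz":0}
    - {"grip":1,"x":0,"y":0,"z":-7,"rx":0,"ry":0,"rz":0}
    - {"grip":1,"x":0,"y":0,"z":-10,"rx":0,"ry":0,"rz":0}
    - {"grip":1,"x":0,"y":0,"z":-13,"rx":0,"ry":0,"rz":0}
    - {"grip":1,"x":1,"y":-1,"z":-14.5,"rx":0,"ry":0,"rz":0}
    - {"grip":1,"x":3,"y":-3,"z":-14.5,"rx":0,"ry":0,"rz":0}
    - {"grip":1,"x":5.5,"y":-5,"z":-14.5,"rx":0,"ry":0,"rz":0}
    - {"grip":1,"x":8,"y":-7.5,"z":-14.5,"rx":0,"ry":0,"rz":0}
    - {"grip":1,"x":10,"y":-10,"z":-14.5,"rx":0,"ry":0,"rz":0}

```text
t: 19.42
eef_pos: [0.5344, 0.1135, 0.2543]
orientation: [3.141, -0.001, 1.571]
force: [-0.0, 0.1, 0.2]
grip_width: 0.999
finger_force: 0.0
```

Call:
arm_command:
  steps:
    - {"grip":1,"x":2.5,"y":-2.3,"z":0,"rx":0,"ry":0,"rz":0}
    - {"grip":1,"x":5,"y":-4.6,"z":0,"rx":0,"ry":0,"rz":0}
    - {"grip":1,"x":7.5,"y":-7,"z":0,"rx":0,"ry":0,"rz":0}
    - {"grip":1,"x":10,"y":-9.5,"z":0,"rx":0,"ry":0,"rz":0}
    - {"grip":1,"x":11.5,"y":-10.7,"z":0,"rx":0,"ry":0,"rz":0}
    - {"grip":1,"x":11.8,"y":-10.9,"z":0,"rx":0,"ry":0,"rz":0}
    - {"grip":1,"x":11.8,"y":-10.9,"z":0,"rx":0,"ry":0,"rz":0}
    - {"grip":1,"x":11.8,"y":-10.9,"z":0,"rx":0,"ry":0,"rz":0}

```text
t: 20.08
eef_pos: [0.4274, 0.2291, 0.2538]
orientation: [3.141, 0.0, 1.57]
force: [0.0, -1.4, -0.0]
grip_width: 0.998
finger_force: 0.0
```

```bash
python3 - <<'E'
from h import *
s,Ks,Ts,_=cam('scene');t,Kt,Tt,_=cam('top')
for ct,_ in reds(t):
    for cs,_ in reds(s):
        p,e=tri([ray(Kt,Tt,*ct),ray(Ks,Ts,*cs)])
        if e<.004 and 0.05<p[2]<.2: print('tip',ct.round(),cs.round(),p.round(4),round(e,4))
cv2.imwrite('pics/s5.png',s)
E
```

```text
tip [328. 182.] [264. 230.] [0.6359 0.0117 0.146 ] 0.0019
tip [289. 186.] [292. 277.] [0.6351 0.0904 0.1243] 0.0016
tip [248. 192.] [329. 326.] [0.6272 0.1749 0.1007] 0.002
tip [329. 245.] [333. 200.] [0.5134 0.0122 0.1302] 0.0016
tip [266. 248.] [381. 258.] [0.5115 0.1379 0.1294] 0.0018
tip [218. 292.] [470. 270.] [0.4273 0.23   0.1505] 0.0018
tip [285. 338.] [459. 189.] [0.3335 0.1042 0.1293] 0.0019
```

View pics/s5.png

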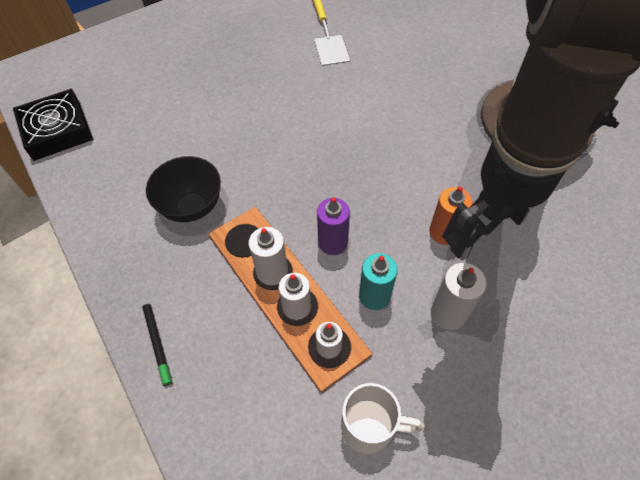

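Bottle c is centred on pad3 at (268,260). Bottle d stands directly under the gripper at (460,295).

Call:
arm_command:
  newtons: 65
  steps:
    - {"grip":1,"x":0.1,"y":0,"z":2,"rx":0,"ry":0,"rz":0}
    - {"grip":1,"x":0.1,"y":0,"z":4.5,"rx":0,"ry":0,"rz":0}
    - {"grip":1,"x":0.1,"y":0,"z":7,"rx":0,"ry":0,"rz":0}
    - {"grip":1,"x":0.1,"y":0,"z":9.5,"rx":0,"ry":0,"rz":0}
    - {"grip":1,"x":0.1,"y":0,"z":12,"rx":0,"ry":0,"rz":0}
    - {"grip":1,"x":0.1,"y":0,"z":13.5,"rx":0,"ry":0,"rz":0}
    - {"grip":1,"x":0.1,"y":0,"z":13.9,"rx":0,"ry":0,"rz":0}
    - {"grip":1,"x":0.1,"y":0,"z":13.9,"rx":0,"ry":0,"rz":0}
    - {"grip":0.8,"x":0.1,"y":0,"z":13.9,"rx":0,"ry":0,"rz":0}
    - {"grip":0.7,"x":0.1,"y":0,"z":13.9,"rx":0,"ry":0,"rz":0}
    - {"grip":0.6,"x":0.1,"y":0,"z":13.9,"rx":0,"ry":0,"rz":0}
    - {"grip":0.5,"x":0.1,"y":0,"z":13.9,"rx":0,"ry":0,"rz":0}
    - {"grip":0.4,"x":0.1,"y":0,"z":13.9,"rx":0,"ry":0,"rz":0}
    - {"grip":0.3,"x":0.1,"y":0,"z":13.9,"rx":0,"ry":0,"rz":0}
    - {"grip":0.3,"x":0.1,"y":0,"z":13.9,"rx":0,"ry":0,"rz":0}
    - {"grip":0.3,"x":0.1,"y":0,"z":13.9,"rx":0,"ry":0,"rz":0}

```text
t: 21.52
eef_pos: [0.4276, 0.2309, 0.1159]
orientation: [3.139, -0.001, 1.57]
force: [-1.9, -1.3, 5.0]
grip_width: 0.683
finger_force: 69.2
```

Call:
arm_command:
  steps:
    - {"grip":0.2,"x":0,"y":0,"z":-1,"rx":0,"ry":0,"rz":0}
    - {"grip":0.2,"x":0,"y":0,"z":-3,"rx":0,"ry":0,"rz":0}
    - {"grip":0.2,"x":0,"y":0,"z":-6,"rx":0,"ry":0,"rz":0}
    - {"grip":0.2,"x":0,"y":0,"z":-9,"rx":0,"ry":0,"rz":0}
    - {"grip":0.2,"x":0,"y":0,"z":-12,"rx":0,"ry":0,"rz":0}
    - {"grip":0.2,"x":0,"y":0,"z":-15,"rx":0,"ry":0,"rz":0}
    - {"grip":0.2,"x":0,"y":0,"z":-17.5,"rx":0,"ry":0,"rz":0}
    - {"grip":0.2,"x":-1,"y":1,"z":-18,"rx":0,"ry":0,"rz":0}
    - {"grip":0.2,"x":-3,"y":2.5,"z":-18,"rx":0,"ry":0,"rz":0}
    - {"grip":0.2,"x":-5,"y":4,"z":-18,"rx":0,"ry":0,"rz":0}
    - {"grip":0.2,"x":-7.5,"y":5.5,"z":-18,"rx":0,"ry":0,"rz":0}
    - {"grip":0.2,"x":-10,"y":7.5,"z":-18,"rx":0,"ry":0,"rz":0}
    - {"grip":0.2,"x":-12.5,"y":9.5,"z":-18,"rx":0,"ry":0,"rz":0}
    - {"grip":0.2,"x":-15,"y":11,"z":-18,"rx":0,"ry":0,"rz":0}
    - {"grip":0.2,"x":-17.5,"y":13,"z":-18,"rx":0,"ry":0,"rz":0}
    - {"grip":0.2,"x":-20,"y":15,"z":-18,"rx":0,"ry":0,"rz":0}
    - {"grip":0.2,"x":-22.5,"y":17,"z":-18,"rx":0,"ry":0,"rz":0}
    - {"grip":0.2,"x":-25,"y":19,"z":-18,"rx":0,"ry":0,"rz":0}
    - {"grip":0.2,"x":-27.5,"y":20.5,"z":-18,"rx":0,"ry":0,"rz":0}
    - {"grip":0.2,"x":-29,"y":21.5,"z":-18,"rx":0,"ry":0,"rz":0}

```text
t: 23.18
eef_pos: [0.6424, -0.0635, 0.295]
orientation: [3.141, 0.001, 1.567]
force: [-0.2, -0.5, -3.4]
grip_width: 0.678
finger_force: 70.3
```

Call:
arm_command:
  steps:
    - {"grip":0.2,"x":-0.8,"y":0.4,"z":0,"rx":0,"ry":0,"rz":0}
    - {"grip":0.2,"x":-1,"y":0.4,"z":0,"rx":0,"ry":0,"rz":0}
    - {"grip":0.2,"x":-1,"y":0.4,"z":0,"rx":0,"ry":0,"rz":0}
    - {"grip":0.2,"x":-1,"y":0.4,"z":0,"rx":0,"ry":0,"rz":0}

```text
t: 23.52
eef_pos: [0.6448, -0.0677, 0.2949]
orientation: [3.142, -0.001, 1.572]
force: [0.5, 0.3, -2.0]
grip_width: 0.685
finger_force: 70.4
```

Target z is about 0.132, a descent of 16.2 cm.

Call:
arm_command:
  steps:
    - {"grip":0.2,"x":-0.1,"y":0.1,"z":2,"rx":0,"ry":0,"rz":0}
    - {"grip":0.2,"x":-0.1,"y":0.1,"z":5,"rx":0,"ry":0,"rz":0}
    - {"grip":0.2,"x":-0.1,"y":0.1,"z":8,"rx":0,"ry":0,"rz":0}
    - {"grip":0.2,"x":-0.1,"y":0.1,"z":11,"rx":0,"ry":0,"rz":0}
    - {"grip":0.2,"x":-0.1,"y":0.1,"z":13.5,"rx":0,"ry":0,"rz":0}
    - {"grip":0.2,"x":-0.1,"y":0.1,"z":15,"rx":0,"ry":0,"rz":0}
    - {"grip":0.2,"x":-0.1,"y":0.1,"z":15.8,"rx":0,"ry":0,"rz":0}
    - {"grip":0.2,"x":-0.1,"y":0.1,"z":16.2,"rx":0,"ry":0,"rz":0}
    - {"grip":0.2,"x":-0.1,"y":0.1,"z":16.2,"rx":0,"ry":0,"rz":0}
    - {"grip":0.2,"x":-0.1,"y":0.1,"z":16.2,"rx":0,"ry":0,"rz":0}

```text
t: 24.35
eef_pos: [0.6471, -0.0697, 0.1337]
orientation: [3.14, -0.0, 1.571]
force: [0.6, 0.0, -1.3]
grip_width: 0.69
finger_force: 70.1
```

Call:
arm_command:
  steps:
    - {"grip":0.2,"x":0,"y":0,"z":0.1,"rx":0,"ry":0,"rz":0}
    - {"grip":0.2,"x":0,"y":0,"z":0.1,"rx":0,"ry":0,"rz":0}
    - {"grip":0.75,"x":0,"y":0,"z":0.1,"rx":0,"ry":0,"rz":0}
    - {"grip":0.8,"x":0,"y":0,"z":0.1,"rx":0,"ry":0,"rz":0}
    - {"grip":0.9,"x":0,"y":0,"z":0.1,"rx":0,"ry":0,"rz":0}
    - {"grip":1,"x":0,"y":0,"z":0.1,"rx":0,"ry":0,"rz":0}
    - {"grip":1,"x":0,"y":0,"z":0.1,"rx":0,"ry":0,"rz":0}
    - {"grip":1,"x":0,"y":0,"z":0.1,"rx":0,"ry":0,"rz":0}
    - {"grip":1,"x":0,"y":0,"z":0.1,"rx":0,"ry":0,"rz":0}
    - {"grip":1,"x":0,"y":0,"z":-1,"rx":0,"ry":0,"rz":0}
    - {"grip":1,"x":0,"y":0,"z":-4,"rx":0,"ry":0,"rz":0}
    - {"grip":1,"x":0,"y":0,"z":-7,"rx":0,"ry":0,"rz":0}
    - {"grip":1,"x":0,"y":0,"z":-10,"rx":0,"ry":0,"rz":0}
    - {"grip":1,"x":0,"y":0,"z":-13,"rx":0,"ry":0,"rz":0}
    - {"grip":1,"x":0,"y":-2,"z":-14,"rx":0,"ry":0,"rz":0}
    - {"grip":1,"x":-2,"y":-5,"z":-14,"rx":0,"ry":0,"rz":0}
    - {"grip":1,"x":-4,"y":-8,"z":-14,"rx":0,"ry":0,"rz":0}
    - {"grip":1,"x":-7,"y":-11,"z":-14,"rx":0,"ry":0,"rz":0}
    - {"grip":1,"x":-10,"y":-14,"z":-14,"rx":0,"ry":0,"rz":0}
    - {"grip":1,"x":-12,"y":-16,"z":-14,"rx":0,"ry":0,"rz":0}

```text
t: 26.02
eef_pos: [0.4838, -0.1928, 0.2732]
orientation: [-3.141, 0.002, 1.568]
force: [0.7, -1.3, -0.0]
grip_width: 1.001
finger_force: 0.0
```

Call:
arm_command:
  steps:
    - {"grip":1,"x":-2,"y":-2,"z":0,"rx":0,"ry":0,"rz":0}
    - {"grip":1,"x":-3,"y":-3,"z":0,"rx":0,"ry":0,"rz":0}
    - {"grip":1,"x":-3,"y":-3,"z":0,"rx":0,"ry":0,"rz":0}
    - {"grip":1,"x":-3,"y":-3,"z":0,"rx":0,"ry":0,"rz":0}

```text
t: 26.35
eef_pos: [0.4562, -0.2208, 0.2733]
orientation: [3.14, 0.001, 1.568]
force: [0.5, 0.8, 0.8]
grip_width: 0.999
finger_force: 0.0
```

```bash
python3 - <<'E'
from h import *
s,Ks,Ts,_=cam('scene');t,Kt,Tt,_=cam('top')
for ct,_ in reds(t):
    for cs,_ in reds(s):
        p,e=tri([ray(Kt,Tt,*ct),ray(Ks,Ts,*cs)])
        if e<.004 and 0.05<p[2]<.2: print('tip',ct.round(),cs.round(),p.round(4),round(e,4))
cv2.imwrite('pics/s6.png',s)
E
```

```text
tip [371. 173.] [228. 187.] [ 0.6472 -0.0715  0.168 ] 0.0021
tip [328. 182.] [264. 230.] [0.6359 0.0117 0.146 ] 0.0019
tip [289. 186.] [292. 277.] [0.6351 0.0904 0.1243] 0.0016
tip [248. 192.] [329. 326.] [0.6273 0.1748 0.1006] 0.0018
tip [329. 245.] [333. 200.] [0.513  0.0122 0.1299] 0.0015
tip [266. 248.] [381. 258.] [0.5115 0.1379 0.1294] 0.0018
tip [285. 338.] [460. 188.] [0.3335 0.1043 0.1298] 0.0018
```

View pics/s6.png

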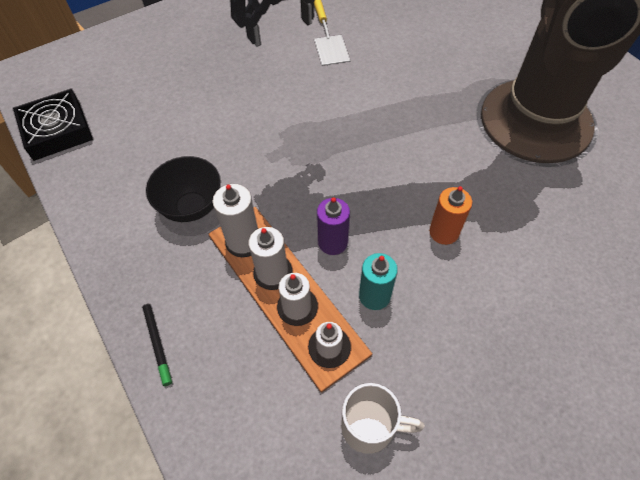

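All four bottles stand upright and centred within about 3 mm: d (235,220) by the bowl, then c, b and a (329,342) by the mug. The bowl and mug have not moved and the arm is clear.

```bash
python3 -c "
from workcell import order; print(order.close_job())"
```

```text
the job is handed in; nothing more can be done
None
```

The job is handed in: all four bottles stand upright on their pads, largest by the bowl to smallest by the mug, each within about 3 mm of its pad's centre by camera, with the bowl and mug unmoved; the hand-in call returned no verdict.

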